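# Seat a clock movement in its casing fixture and clamp it

## Task

Put the boxed clock movement, brass plates below and above, into the nest of the aluminium casing fixture and press it gently down against the stiff ejector pad until you feel that it sits fully home on its seat. Only then swing the hinged clamp bar down over it until the bar is shut, never using the bar to force the movement down. Do not press hard on the movement, and leave the other things on the bench where they are.

Things in the scene. Friction and masses are not known exactly. Their poses are not given: they have to be found in the camera images.
- movement_mid (a point): Centre (half-way up) of the loose boxed clock movement: a block 64 mm long (its x) by 44 mm wide (its y) by 44 mm tall (z up), steel sides with a brass plate below and above, 0.2 to 0.3 kg, standing on the bench. Its two ends are alike, so it fits the nest either way round. Grip it across its 44 mm width. Its top may be pressed with shut fingers.
- nest_mouth (a point): Centre of the nest's mouth, 49 to 60 mm above the bench; x along the nest's 64 mm length towards the hinge, y across, z up. End walls and four corner tabs hold the movement with 1 mm clearance a side from 5 mm below the mouth down; a 45 degree lead-in widens by 5 mm up to the mouth. The long sides are open for 48 mm between the tabs, to 33 mm below the mouth, for fingers holding the movement.
- fixture: Aluminium casing fixture, 190 x 100 mm, fixed to the bench; axes as the nest mouth's, origin 49 mm below it. The flat steel seat at the bottom of the nest lies on packing 17 to 33 mm below the mouth: its height differs each time and is not measured. Fully home, the movement stands level on the seat, its centre 22 mm above it. Nest and movement stand 30 N at most.
- ejector_hole (a point): Middle of the fixture's base, under the ejector: a dark steel pad, 44 x 26 mm, in the middle of the seat, 4 to 9 mm proud of it at the start (not measured either). It carries the movement's weight, slides down only under about 8 N (weight included) at steady force, stays where it is pushed, and is flush when the movement is home; then the force rises steeply.
- clamp (a joint): Angle of the clamp bar in rad: 0 is shut (level over the nest, on a hard stop), positive is raised; it starts at 1.55 to 1.85 and stays where it is left (stiff hinge, about 1.5 N at the knob). Shut, the small sprung black pad under the bar bears lightly (1 to 2 N) on the top of a fully home movement; one that stands high can be struck by the bar.
- hinge (a point): Point on the clamp's hinge axis, in the middle of the bar: 80 mm along the nest mouth's x axis from it and 37 mm above it. The hinge axis is the mouth's y axis; two cheeks, 36 mm wide over all, stand beside it up to 10 mm above this point.
- clamp_knob (a point): Centre of the black ball knob, 24 mm across, at the free end of the clamp bar, 140 mm from the hinge axis; the bar is 16 mm wide and 8 mm thick. From the hinge the knob lies 140 mm times -cos(angle) along the mouth's x and 140 mm times sin(angle) up: nearly straight above the hinge at the start, and over the robot's side of the nest when shut.
- drum: round brass clock movement, 52 mm across and 30 mm tall, not part of the job; origin at the centre of its underside
- loupe: black eye loupe standing on the left, a cone 38 mm across and 34 mm tall; not part of the job; origin under its centre
- bezel: flat brass ring 72 mm across, 8 mm thick, lying on the right; not part of the job; origin under its centre
- screwdriver: screwdriver 140 mm long lying on the left; not part of the job
- brush: brush 150 mm long lying on the right; not part of the job
- jar: small amber jar with a black cap, 48 mm across and 55 mm tall, at the back; not part of the job
Mind the look-alikes: they are no part of the job. What is shaped like the part that bears movement_mid but blue, pink or red is not meant.

How it is judged:
On the way:
1. The movement is pressed fully home in the nest while the clamp is still open (raised more than 0.8 rad) (z of movement_mid in the frame of seat between 0.019 and 0.0235 m and horizontal distance between movement_mid and seat below 0.003 m and angle between the x axis of movement_mid and the x axis of seat, either way round below 0.08 rad and angle between movement_mid's own z axis and vertical below 0.05 rad and value of joint clamp above 0.8 rad), for 0.2 s.
At the end, for the whole second after the job is handed in: The movement sits fully home in the nest (centre no more than 23.5 mm above the seat, within 3 mm of it sideways, aligned within 0.08 rad, level within 0.05 rad), and the clamp is shut (below 0.05 rad) and at rest (z of movement_mid in the frame of seat between 0.019 and 0.0235 m and horizontal distance between movement_mid and seat below 0.003 m and angle between the x axis of movement_mid and the x axis of seat, either way round below 0.08 rad and angle between movement_mid's own z axis and vertical below 0.05 rad and value of joint clamp below 0.05 rad and velocity of joint clamp below 0.05 rad/s); the robot touches nothing.
It fails at once if The movement is pressed against the fixture, its seat or its ejector pad with more than 30 N (contact force between movement and fixture above 30 N or contact force between movement and packing above 30 N).
It fails at once if The clamp bar bears on the movement with more than 4 N (contact force between movement and clamp above 4 N).
It fails at once if One of the other things on the bench is moved by more than 30 mm (distance of any of drum, loupe, bezel, screwdriver, brush, jar from where it was at the start of the episode above 0.03 m).
It also fails if it takes over 72 s, if anything falls off the work surface, if the arm or the gripper's body presses on something with over 40 N, if the wrist force passes 120 N, or if a joint passes its speed limit or range.

## Robot

A 7-joint arm with a two-finger parallel gripper is mounted at the origin on the work surface. World frame = base frame: x ahead of the robot, y to its left, z up, the work surface at z = 0. Lengths are in m, angles in rad, forces in N, time in s.
With the tool pointing down it reaches from about 0.4 to 0.925 m from the base axis. Payload 4.1 kg.
Tool frame: the origin (TCP) lies midway between the tips of the shut fingers; the grasp point (between the pads) lies 19 mm behind it; z points along the fingers, y is the line along which they close (so a half turn about z gives the same grasp; the last joint's range is limited). The gripper opens to 85 mm and grips with 20 to 120 N. Pads are 22 mm wide; open, the fingers measure 114 mm over their backs; the gripper's body (76 mm by 85 mm) begins 54 mm behind the grasp point. The pads swing forward as they close: fully open they stand 13 mm farther back than shut.
Start: joints at [1.025, 0.398, 0.045, 1.537, -0.019, 1.207, -0.051], TCP at [0.281, -0.586, 0.231] pointing down, gripper open.
Joint ranges: [-2.82, 2.82], [-0.49, 2.23], [-1.37, 1.46], [0, 2.46], [-1.36, 4.5], [0.23, 2], [-2.94, 2.94]. Speed limits (rad/s): [2.57, 2.57, 3.14, 3.14, 3.14, 3.14, 3.14].

## Interface

Orientations are given as a unit quaternion [w, x, y, z].
In Python, from workcell import env gives the robot as it stands. The module is installed in compiled form; this text tells all that it offers. Calls block until the motion is done:
- env.move_to(position, orientation): joint-space move of the TCP to a pose.
- env.servo_line(position, orientation=None, v=0.15, stop_force=None): straight line of the TCP; orientation=None keeps the orientation; v is the mean speed in m/s. With stop_force (N) it stops when the force on the tool has changed by that much, and returns True; else False.
- env.move_j(angles): joint-space move.
- env.gripper_to(opening, f_grip=None): finger opening in m; f_grip is the grip in N (None keeps the last); returns when the fingers have stopped.
- env.dwell(seconds).
- env.ik(position, orientation): joint angles nearest the present ones, or None.
- env.read_state(): the state.
- env.snapshot(name): name is "scene" or "top"; returns (picture, depth): 420x560x3 uint8, red, green, blue; 420x560 float32, m along the optical axis (not along the pixel's ray), 0 where there is no reading.
- env.camera_params(name): a dict with "camera_matrix" (3x3 intrinsics, pixels), "rvec" (rotation vector, rad) and "tvec" (3), from world to camera coordinates, as OpenCV has them. Camera axes: x right, y down, z forward; pixel columns grow to the right and rows downward; lengths in m; the calibration is good to about 2 mm. A picture is of the moment at which its call begins. camera_params takes no time and is no camera call.
A pose or a line that the arm cannot do raises env.IKError and nothing moves.
- env.close_job(): hands the job in; it is judged then, once.
The state is a dict: "t": time; "joint_pos": joint angles; "qvel": joint speeds; "joint_efforts": joint torques, N m; "position": TCP position; "tool_rot": TCP orientation; "contact_force": force on the tool from outside, world axes, zero at the start; "wrist_torque": the same for the moment, N m; "grip_width": finger opening in m; "grasp_force": force on a finger pad.
Only numpy, scipy, OpenCV 4.12 (cv2) and the standard library are available. Lean on these libraries where they do the work, as an engineer would, in place of code of your own. Each camera call takes 0.05 s, during which the arm holds its last target. There are 200 camera calls.

## Working session

There is one attempt and no reset: what is moved stays moved. The work goes in short steps, each a Python script; the robot and the scene stay as the last script left them, time stands still between calls to the robot, and variables do not carry over. Pictures are saved under pics/ and viewed, at most 10 in all, crops included, and the job is handed in when it is done.

```bash
mkdir -p pics; cat > h.py <<'E'
import numpy as np, cv2
from workcell import env
def cam(n):
    p=env.camera_params(n); K=np.array(p["camera_matrix"]); R=cv2.Rodrigues(np.array(p["rvec"],float))[0]; t=np.array(p["tvec"],float).ravel()
    return K,R,t
def cloud(n,d):
    K,R,t=cam(n); v,u=np.mgrid[:d.shape[0],:d.shape[1]]
    P=np.stack([(u-K[0,2])/K[0,0]*d,(v-K[1,2])/K[1,1]*d,d],-1)
    W=(P-t)@R; W[d==0]=np.nan; return W
def ray(n,uv,z):
    K,R,t=cam(n); c=-R.T@t; d=R.T@np.linalg.solve(K,[uv[0],uv[1],1]); return c+d*(z-c[2])/d[2]
def proj(n,X):
    K,R,t=cam(n); q=K@(R@np.array(X)+t); return q[:2]/q[2]
def snap(n,f):
    im,d=env.snapshot(n); cv2.imwrite(f"pics/{f}.png",im[:,:,::-1]); np.savez(f"pics/{f}.npz",im=im,d=d); return im,d
E
python3 - <<'E'
from h import *
for n in("top","scene"):
    snap(n,n+"0"); K,R,t=cam(n); print(n,K.tolist(),(-R.T@t).round(3),R[2].round(3))
s=env.read_state(); print(s)
E
```

```text
top [[406.7743729155787, 0.0, 279.14064497111053], [0.0, 406.7743729155787, 209.66930508462838], [0.0, 0.0, 1.0]] [ 0.524 -0.011  1.003] [ 0.103 -0.002 -0.995]
scene [[522.8917992196433, 0.0, 287.94251888498644], [0.0, 522.8917992196433, 204.5008501265898], [0.0, 0.0, 1.0]] [1.017 0.622 1.002] [-0.345 -0.539 -0.768]
{'t': 0.1, 'joint_pos': array([ 1.02497837,  0.3991422 ,  0.04503869,  1.53772171, -0.01869211,
        1.20690524, -0.05067998]), 'qvel': array([-7.70766648e-05, -2.34279370e-03,  1.18674284e-03, -2.09247387e-03,
        2.02696148e-03, -3.49135768e-04, -7.71977038e-06]), 'joint_efforts': array([ 3.01127904e-03, -4.76261258e+01,  1.36975084e+00, -2.54948384e+01,
        1.18876316e-02,  5.13652412e-03,  3.21901302e-05]), 'position': array([ 0.28064362, -0.58567708,  0.23036615]), 'tool_rot': array([-8.38904436e-04,  9.75132702e-01,  2.21620041e-01, -2.57731329e-04]), 'contact_force': array([-0.9345883 ,  0.28034882,  0.16555752]), 'wrist_torque': array([-0.01823639, -0.0012499 , -0.02413016]), 'grasp_force': 0.0, 'grip_width': 0.08552938938876053}
```

View pics/top0.png

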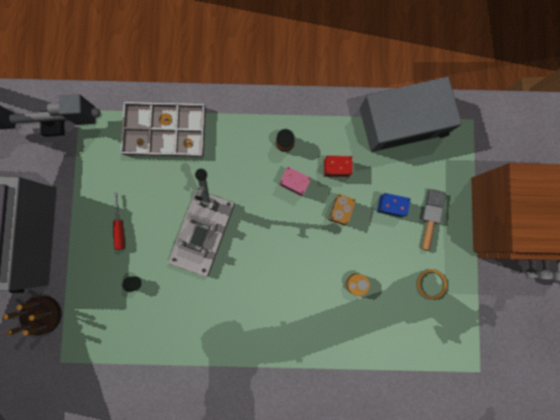

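View pics/scene0.png

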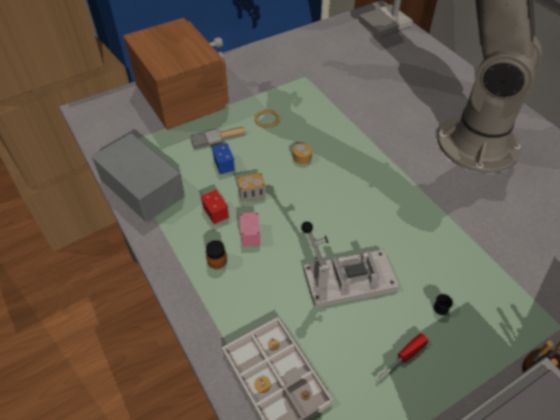

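In the top view, the block-shaped candidates are brass-topped at (343,209), pink at (296,181), red at (338,165) and blue at (394,205). There is also the round brass drum at (358,285). I choose (343,209), and the scene view shows it at (251,186) with steel sides. The fixture is at (202,234) and the knob at (201,174). Next I'll check close crops and measure from depth.

```bash
python3 - <<'E'
from h import *
T=np.load("pics/top0.npz"); im,d=T["im"],T["d"]
a=cv2.resize(im[185:235,310:375],(390,300),interpolation=cv2.INTER_CUBIC)
b=cv2.resize(im[155:285,150:250],(400,520),interpolation=cv2.INTER_CUBIC)
S=np.load("pics/scene0.npz")["im"]; c=cv2.resize(S[165:210,225:290],(390,270),interpolation=cv2.INTER_CUBIC)
o=np.zeros((580,795,3),np.uint8); o[:300,:390]=a;o[300:570,:390]=c;o[:520,395:795]=b
cv2.imwrite("pics/crop1.png",o[:,:,::-1])
W=cloud("top",d)
def rect(m,name):
    p=W[m][:,:2]; (c,s,ang)=cv2.minAreaRect((p*1000).astype(np.float32)); print(name,m.sum(),np.round(c,1),np.round(s,1),round(ang,1),"z",np.nanmedian(W[m][:,2]).round(4))
v,u=np.mgrid[:420,:560]
box=(abs(u-343)<22)&(abs(v-209)<22)
print("bench z",np.nanmedian(W[300:340,150:300,2]))
rect(box&(W[...,2]>.035)&(W[...,2]<.055),"mov top")
fx=(abs(u-202)<45)&(v>180)&(v<285)
z=W[...,2]
rect(fx&(z>.012)&(z<.11),"fixture")
print(np.histogram(z[fx],bins=np.arange(0,.2,.005)))
kn=(abs(u-201)<10)&(abs(v-174)<9); print("knob",np.nanmedian(W[kn&(z>.12)],0),(kn&(z>.12)).sum())
hsv=cv2.cvtColor(im,cv2.COLOR_RGB2HSV)
print(hsv[209,343],hsv[234,202])
E
```

```text
bench z 0.0015942969369949522
mov top 503 [ 630.  -163.9] [43.9 63.9] 73.3 z 0.0448
fixture 3176 [567.2 174.3] [101.1 190.3] 71.8 z 0.0233
(array([4574,  166,   25,  252, 1880,  196,  103,   63,  197,   67,  223,
         54,    5,    5,    4,    6,    2,    3,   11,   27,   59,    9,
          7,    6,   11,    4,    6,    7,    4,    7,    4,    4,    2,
          5,   20,   48,   28,   13,    9]), array([0.   , 0.005, 0.01 , 0.015, 0.02 , 0.025, 0.03 , 0.035, 0.04 ,
       0.045, 0.05 , 0.055, 0.06 , 0.065, 0.07 , 0.075, 0.08 , 0.085,
       0.09 , 0.095, 0.1  , 0.105, 0.11 , 0.115, 0.12 , 0.125, 0.13 ,
       0.135, 0.14 , 0.145, 0.15 , 0.155, 0.16 , 0.165, 0.17 , 0.175,
       0.18 , 0.185, 0.19 , 0.195]))
knob [0.66660591 0.13893593 0.23443016] 146
[ 15  74 131] [83 19 55]
```

View pics/crop1.png

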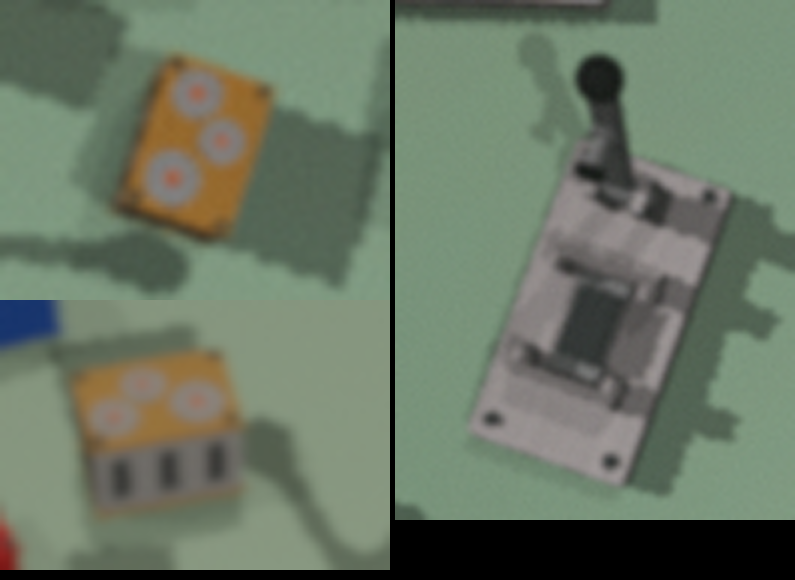

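The crop confirms it: brass top with three wheels and steel sides, 44x64 mm by depth. Next is the nest geometry in the fixture frame.

```bash
python3 - <<'E'
from h import *
T=np.load("pics/top0.npz"); W=cloud("top",T["d"]); S=np.load("pics/scene0.npz"); W2=cloud("scene",S["d"])
yaw=np.radians(-18.2); R=np.array([[np.cos(yaw),-np.sin(yaw)],[np.sin(yaw),np.cos(yaw)]]); c=np.array([.5672,.1743])
for n,w in(("top",W),("scene",W2)):
    F=w.reshape(-1,3).copy(); F=F[np.isfinite(F[:,0])]; F[:,:2]=(F[:,:2]-c)@R
    F=F[(abs(F[:,0])<110)&(abs(F[:,0])<.11)&(abs(F[:,1])<.06)]
    def st(m,l): 
        if m.sum(): print(n,l,m.sum(),"min",F[m].min(0).round(4),"max",F[m].max(0).round(4),"med",np.median(F[m],0).round(4))
    z=F[:,2]
    m=(z>.012)&(z<.03);p=F[m][:,:2];r=cv2.minAreaRect((p*1000).astype(np.float32));print(n,"base rect",r)
    w_=(z>.042)&(z<.062)&(abs(F[:,0])<.055); st(w_&(F[:,0]>0),"wall+x"); st(w_&(F[:,0]<0),"wall-x"); 
    print(np.histogram(z[w_],bins=np.arange(.04,.064,.002)))
    p=F[w_][:,:2];print("walls rect",cv2.minAreaRect((p*1000).astype(np.float32)))
    st((z>.08)&(z<.115)&(F[:,0]>.05),"cheeks"); st((z>.205),"knob")
    k=F[z>.205]; A=np.c_[2*k,np.ones(len(k))]; s=np.linalg.lstsq(A,(k**2).sum(1),rcond=None)[0]; print("sphere",s[:3].round(4),np.sqrt(s[3]+(s[:3]**2).sum()).round(4))
    i=(abs(F[:,0])<.02)&(abs(F[:,1])<.012); st(i,"pad")
    i=(abs(F[:,0])<.028)&(abs(F[:,1])<.02); print(np.histogram(z[i],bins=np.arange(.0,.06,.002)))
E
```

```text
top base rect ((0.04328155517578125, -0.007526397705078125), (101.07589721679688, 190.32449340820312), 89.95135498046875)
top wall+x 195 min [ 0.     -0.0333  0.042 ] max [0.0329 0.0323 0.0586] med [0.0248 0.0003 0.0513]
top wall-x 255 min [-0.053  -0.0332  0.042 ] max [-0.0003  0.0325  0.0585] med [-0.0421  0.0001  0.0504]
(array([ 0, 93, 41, 10, 40, 98, 83, 55, 25,  5,  0]), array([0.04 , 0.042, 0.044, 0.046, 0.048, 0.05 , 0.052, 0.054, 0.056,
       0.058, 0.06 , 0.062]))
walls rect ((-10.057750701904297, -0.3747901916503906), (65.69677734375, 86.04827117919922), 89.90711975097656)
top cheeks 118 min [ 0.0589 -0.0213  0.0809] max [0.0806 0.0202 0.1147] med [ 0.0671 -0.0077  0.1014]
top knob 89 min [ 0.0967 -0.0118  0.205 ] max [0.1098 0.0103 0.2413] med [ 0.1034 -0.0026  0.2345]
sphere [0.1095 0.0007 0.2217] 0.0167
top pad 171 min [-0.0199 -0.012   0.0297] max [0.0198 0.0118 0.0467] med [-0.0003 -0.0001  0.042 ]
(array([ 0,  0,  0,  0,  0,  0,  0,  0,  0,  9, 26, 31, 17,  7,  4, 10, 32,
       19, 10, 16, 58, 81, 34,  1,  3, 11, 10,  8,  3]), array([0.   , 0.002, 0.004, 0.006, 0.0
[... 810 characters left out ...]
 181 min [ 0.0564 -0.0187  0.0801] max [0.0791 0.0227 0.1113] med [0.0689 0.011  0.0975]
scene knob 98 min [ 0.0954 -0.0083  0.2056] max [0.1097 0.0131 0.2409] med [0.1033 0.007  0.2324]
sphere [ 0.1062 -0.002   0.222 ] 0.0156
scene pad 169 min [-0.0199 -0.0119  0.0281] max [0.0159 0.012  0.046 ] med [-0.0015  0.0004  0.0405]
(array([ 0,  0,  0,  0,  0,  0,  0,  0,  3, 12, 15, 10,  6,  5, 15, 24, 23,
       15, 19, 45, 76, 55, 10,  0,  8, 15, 18,  9,  3]), array([0.   , 0.002, 0.004, 0.006, 0.008, 0.01 , 0.012, 0.014, 0.016,
       0.018, 0.02 , 0.022, 0.024, 0.026, 0.028, 0.03 , 0.032, 0.034,
       0.036, 0.038, 0.04 , 0.042, 0.044, 0.046, 0.048, 0.05 , 0.052,
       0.054, 0.056, 0.058]))
```

```bash
cat >> h.py <<'E'
yaw=np.radians(-18.2); RF=np.array([[np.cos(yaw),-np.sin(yaw)],[np.sin(yaw),np.cos(yaw)]])
nest=np.array([.5672,.1743])+RF@np.array([-.0101,-.0004])
def q(psi): return [0,np.cos(psi/2),np.sin(psi/2),0]
def F(x,y,z): return list(nest+RF@np.array([x,y]))+[z]   # nest frame -> world
def st(l=""):
    s=env.read_state(); print(l,"t%.1f"%s["t"],"p",s["position"].round(4),"f",s["contact_force"].round(1),"w %.4f g %.1f"%(s["grip_width"],s["grasp_force"])); return s
E
python3 - <<'E'
from h import *
mv=[.630,-.1639]; qm=q(np.radians(-16.7))
print(nest, env.ik(mv+[.15],qm), env.ik(F(0,0,.16),q(yaw)))
env.move_to(mv+[.15],qm); st()
env.servo_line(mv+[.006],v=.1,stop_force=6); st("down")
env.gripper_to(.03,f_grip=40); st("grip")
env.servo_line(mv+[.16],v=.12); st("lift"); snap("top","top1")
E
```

```text
[0.55748035 0.17707459] [ 0.24666227  0.46645224 -0.07888254  1.62001872  0.04070982  1.05672651
 -1.70611548] [ 0.08211745  0.39521835 -0.58835212  1.76457815  0.247972    1.05640538
 -2.48217105]
 t2.1 p [ 0.6297 -0.1656  0.1502] f [-0.5 -0.2  0.4] w 0.0852 g 0.0
down t3.7 p [ 0.6306 -0.1641  0.0068] f [-0.2 -0.3  0. ] w 0.0859 g 0.0
grip t4.2 p [ 0.6303 -0.1641  0.0064] f [ 0.4 -0.3  1.9] w 0.0437 g 42.4
lift t5.6 p [ 0.6293 -0.1637  0.1589] f [-0.3 -0.5 -2.9] w 0.0437 g 42.1
```

```bash
python3 - <<'E'
from h import *
env.servo_line(F(0,0,.16),orientation=q(yaw),v=.2); st()
env.servo_line(F(0,0,.08),v=.1,stop_force=5); st("above mouth")
im,d=snap("scene","sc2"); cv2.imwrite("pics/sc2c.png",cv2.resize(im[180:320,260:430],(680,560),interpolation=cv2.INTER_CUBIC)[:,:,::-1])
E
```

```text
t7.5 p [0.5578 0.1756 0.16  ] f [ 0.6  0.4 -3. ] w 0.0434 g 42.1
above mouth t8.5 p [0.5581 0.1774 0.0807] f [ 0.2  1.  -1. ] w 0.0435 g 42.1
```

View pics/sc2c.png

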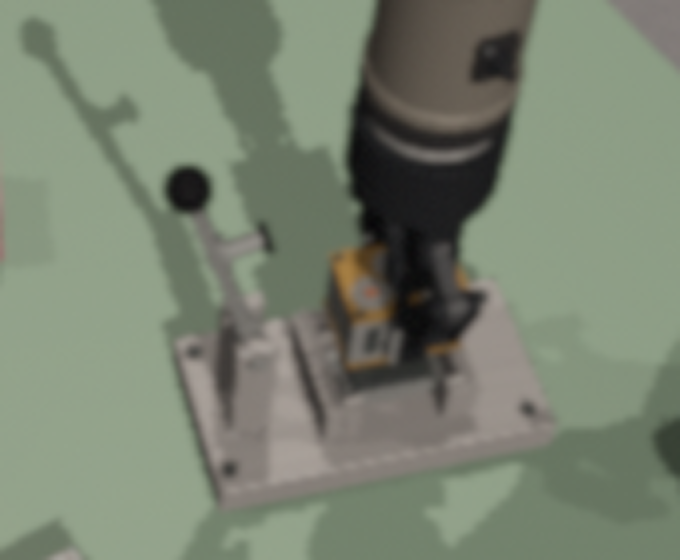

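The movement hangs level and centred over the nest, with its face at crop (385,320). The clamp is still raised, its knob at crop (188,190). Now I'll lower it slowly and watch the force.

```bash
python3 - <<'E'
from h import *
r=env.servo_line(F(0,0,.03),v=.02,stop_force=4); s=st(f"stop {r}")
print("err in nest frame", (RF.T@(s["position"][:2]-nest)*1000).round(1), s["wrist_torque"].round(2))
E
```

```text
stop True t10.1 p [0.5575 0.1771 0.0471] f [0.4 1.1 1.8] w 0.0435 g 42.4
err in nest frame [-0. -0.] [ 0.11 -0.16  0.  ]
```

Contact came at pad height (TCP 0.047) with no side force. Now I'll press in small steps.

```bash
python3 - <<'E'
from h import *
z=env.read_state()["position"][2]
for i in range(26):
    z-=.0005
    r=env.servo_line(F(0,0,z),v=.01,stop_force=7); s=env.read_state(); f=s["contact_force"]
    print(round(z*1000,1),(s["position"][2]*1000).round(2),f.round(1),r)
    if f[2]>12 or r: break
st()
E
```

```text
46.6 47.08 [-2.9 -0.2  5.1] False
46.1 46.59 [-2.   0.1  5.4] False
45.6 46.1 [-2.1 -0.4  5.2] False
45.1 45.6 [-1.  -0.8  5.7] False
44.6 45.1 [-1.1 -0.6  5.4] False
44.1 44.6 [-1.3  0.4  5.9] False
43.6 44.08 [-1.5 -0.9  5.3] False
43.1 43.6 [-1.4 -0.2  6.7] False
42.6 43.1 [-1.8 -0.1  5.3] False
42.1 42.59 [-2.1 -1.1  5.4] False
41.6 42.1 [-0.9 -0.1  4.7] False
41.1 41.59 [-1.  -0.6  4.9] False
40.6 41.09 [-1.  -0.5  5.3] False
40.1 40.58 [-2.3 -0.5  5.7] False
39.6 40.09 [-1.5 -0.7  5.2] False
39.1 39.6 [-1.4  0.1  5.4] False
38.6 39.27 [-2.3 -0.9  6.3] False
38.1 39.25 [-3.1 -1.8  9.7] False
37.6 39.24 [-4.6 -1.5 12.7] False
 t14.9 p [0.5575 0.1771 0.0392] f [-4.6 -1.5 12.7] w 0.0436 g 43.7
```

Force stayed at the pad's ~8 N level for about 8 mm, then rose steeply at TCP 0.0392. That puts the seat near 0.033, matching the depth reading. I'll release, back off, check with a light press from shut fingers, and look.

```bash
python3 - <<'E'
from h import *
env.servo_line(F(0,0,.0392),v=.01); st("relax")
env.gripper_to(.065); env.dwell(.3); st("open")
env.servo_line(F(0,0,.13),v=.12)
env.gripper_to(0,f_grip=20)
env.servo_line(F(0,0,.09),v=.12,stop_force=5)
r=env.servo_line(F(0,0,.065),v=.015,stop_force=9); st(f"press {r}")
env.servo_line(F(0,0,.13),v=.12)
env.move_to(F(-.15,-.0,.30),q(yaw)); st("away")
im,d=snap("top","top3"); W=cloud("top",d)
P=W.reshape(-1,3).copy(); P=P[np.isfinite(P[:,0])]; P[:,:2]=(P[:,:2]-nest)@RF
m=(abs(P[:,0])<.036)&(abs(P[:,1])<.026)&(P[:,2]>.065)&(P[:,2]<.09)
print(m.sum(),np.median(P[m],0).round(4),cv2.minAreaRect((P[m][:,:2]*1000).astype(np.float32)))
A=np.c_[P[m][:,:2],np.ones(m.sum())]; print("plane",np.linalg.lstsq(A,P[m][:,2],rcond=None)[0].round(4))
k=P[P[:,2]>.21]; k=k[(abs(k[:,0]-.11)<.03)&(abs(k[:,1])<.03)]; print("knob",len(k),k.max(0).round(4),np.median(k,0).round(4))
cv2.imwrite("pics/top3c.png",cv2.resize(im[140:300,120:320],(750,600),interpolation=cv2.INTER_CUBIC)[:,:,::-1])
E
```

```text
relax t15.2 p [0.5573 0.177  0.0393] f [-1.9 -0.9  5.5] w 0.0432 g 42.7
open t15.8 p [0.5575 0.1771 0.0392] f [0.2 1.1 0. ] w 0.0647 g 0.0
press True t18.8 p [0.5574 0.1771 0.077 ] f [-1.  -0.3  3.6] w -0.0001 g 1.9
away t20.3 p [0.4153 0.2229 0.2986] f [ 0.1 -0.5  0.3] w 0.0002 g 0.0
563 [-0.0006 -0.001   0.0779] ((-0.3087921142578125, 0.15865325927734375), (45.347129821777344, 63.85036849975586), 89.13290405273438)
plane [0.0041 0.0352 0.0777]
knob 125 [0.1294 0.0112 0.2412] [ 0.1168 -0.0021  0.2356]
```

View pics/top3c.png

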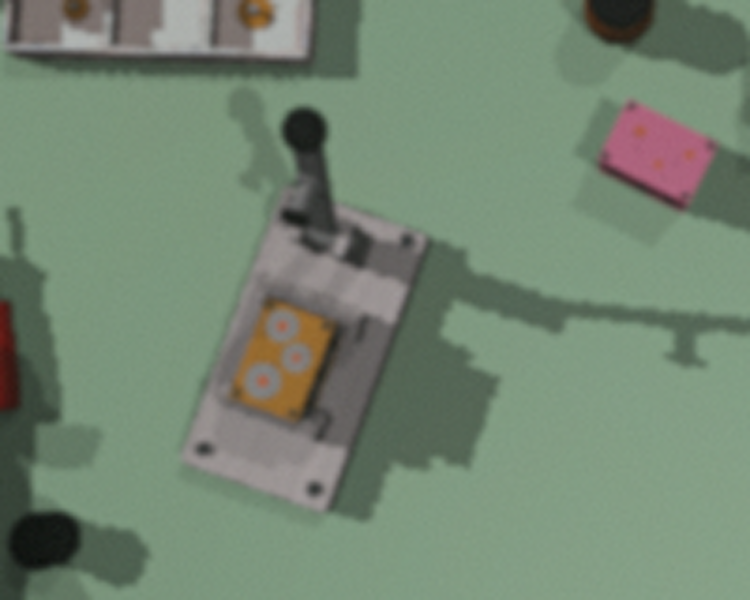

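The movement sits flat in the nest at crop (285,358), with its top at 0.077, and the knob is at crop (305,130). Knob and hinge agree at about 1.84 rad with the hinge at z 0.093. Next I'll grip the knob lightly and follow its arc.

```bash
cat >> h.py <<'E'
def K(a,dz=0,hz=.093): return F(.080-.140*np.cos(a),0,hz+.140*np.sin(a)+dz)
E
python3 - <<'E'
from h import *
T=np.load("pics/top3.npz"); W=cloud("top",T["d"]); P=W.reshape(-1,3); P=P[np.isfinite(P[:,0])].copy(); P[:,:2]=(P[:,:2]-nest)@RF
m=(abs(P[:,0])<.027)&(abs(P[:,1])<.017)&(P[:,2]>.065)&(P[:,2]<.09)
print("plane",np.linalg.lstsq(np.c_[P[m][:,:2],np.ones(m.sum())],P[m][:,2],rcond=None)[0].round(4))
a0=1.84
for a in np.linspace(a0,0,8):
    j=env.ik(K(a,-.018),q(yaw)); print(round(a,2),None if j is None else j.round(2))
env.move_to(K(a0,.07),q(yaw)); env.gripper_to(.05)
env.servo_line(K(a0,-.017),v=.1,stop_force=4); st("at knob")
env.gripper_to(.015,f_grip=20); st("grip")
im,d=snap("scene","sc4"); cv2.imwrite("pics/sc4c.png",cv2.resize(im[160:320,230:430],(750,600),interpolation=cv2.INTER_CUBIC)[:,:,::-1])
E
```

```text
plane [0.0065 0.0147 0.078 ]
1.84 [-0.18  0.47 -0.12  1.47  0.06  1.2  -2.2 ]
1.58 [-0.2   0.42 -0.14  1.55  0.06  1.18 -2.24]
1.31 [-0.21  0.37 -0.16  1.63  0.06  1.15 -2.28]
1.05 [-0.23  0.33 -0.18  1.71  0.06  1.1  -2.31]
0.79 [-0.24  0.31 -0.19  1.79  0.07  1.04 -2.35]
0.53 [-0.26  0.31 -0.21  1.86  0.08  0.97 -2.39]
0.26 [-0.27  0.34 -0.21  1.92  0.09  0.89 -2.42]
0.0 [-0.28  0.38 -0.21  1.96  0.11  0.82 -2.44]
at knob t22.9 p [0.6694 0.1406 0.2118] f [0.5 0.6 0.5] w 0.0497 g 0.0
grip t23.3 p [0.6693 0.1406 0.2119] f [-0.  -0.6  3. ] w 0.0222 g 19.6
```

View pics/sc4c.png

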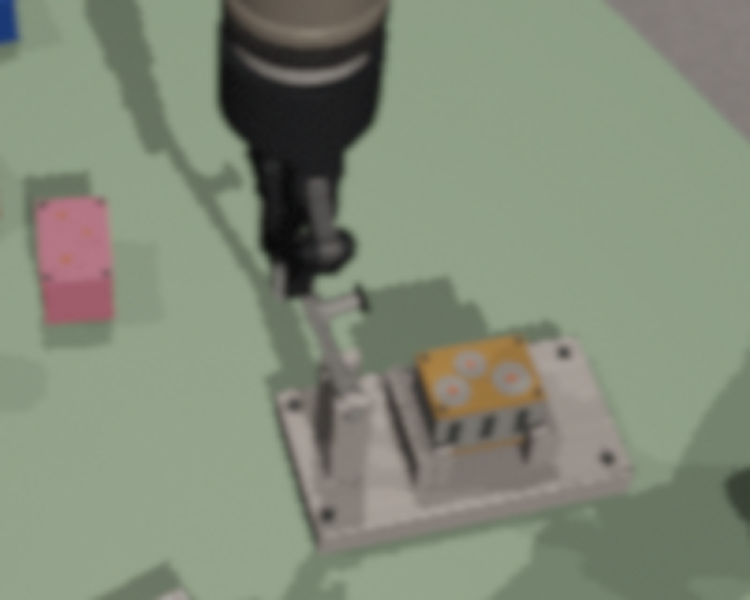

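The fingers hold the knob at crop (300,250), 22 mm wide. The movement is seated level at (480,385). Swinging the bar down now.

```bash
python3 - <<'E'
from h import *
for i,a in enumerate(np.linspace(1.84,.06,19)[1:]):
    r=env.servo_line(K(a,-.017),v=.06,stop_force=15); s=env.read_state()
    print(round(a,2),s["contact_force"].round(1),round(s["grip_width"]*1000,1),round(s["t"],1))
    if r: print("STOP"); break
E
```

```text
1.74 [-0.5  0.2  5.9] 22.2 23.7
1.64 [-0.5 -0.2  6.4] 22.5 24.1
1.54 [-1.4  0.8  7.2] 22.2 24.5
1.44 [-2.1  0.4  6.3] 22.0 24.9
1.35 [-1.5  0.3  6.4] 22.5 25.3
1.25 [-2.   1.4  4.9] 22.2 25.7
1.15 [-2.   1.2  3.3] 22.4 26.0
1.05 [-1.9  2.2  2.6] 22.7 26.4
0.95 [-1.9  2.8  1.8] 22.3 26.8
0.85 [-1.   4.1 -0. ] 22.4 27.2
0.75 [-0.4  3.8 -1.7] 22.4 27.6
0.65 [ 1.4  4.2 -1.4] 22.5 28.0
0.55 [ 1.6  4.6 -1.3] 22.8 28.3
0.46 [ 1.3  4.9 -0.8] 22.7 28.7
0.36 [ 2.   5.2 -2.3] 22.4 29.1
0.26 [ 1.4  5.7 -1.6] 22.5 29.5
0.16 [ 1.4  4.3 -1.3] 22.8 29.9
0.06 [ 1.   5.4 -0.3] 22.5 30.3
```

```bash
python3 - <<'E'
from h import *
env.gripper_to(.05); st("open")
env.servo_line(K(0,.06),v=.12); env.gripper_to(0,f_grip=20)
env.servo_line(K(0,.026),v=.08,stop_force=5)
z=env.read_state()["position"][2]
for i in range(40):
    z-=.001; env.servo_line(K(0)[:2]+[z],v=.02,stop_force=8); s=env.read_state(); f=s["contact_force"]
    if f[2]>1 or i%5==0: print(round(z*1000,1),(s["position"][2]*1000).round(2),f.round(1))
    if f[2]>7 or z<.09: break
st("pressed")
E
```

```text
open t30.6 p [0.5003 0.1945 0.0837] f [0.3 1.2 0.1] w 0.0503 g 0.0
117.8 118.15 [0.5 0.4 0.8]
112.8 112.73 [1.2 0.5 0.5]
110.8 110.67 [-0.5  0.3  1.4]
107.8 107.68 [ 0.2 -0.1  1.2]
102.8 103.37 [-1.8 -0.1  5.2]
101.8 103.15 [-2.5 -1.9 10.5]
pressed t36.7 p [0.5006 0.1959 0.1032] f [-2.5 -1.9 10.5] w -0.0002 g 5.1
```

The hard stop is at knob top 0.103, as expected for a shut bar. I'll retreat and check.

```bash
python3 - <<'E'
from h import *
env.servo_line(K(0,.08),v=.12); env.move_to(F(-.15,-.15,.30),q(yaw)); env.dwell(.5); st()
im,d=snap("top","top5"); W=cloud("top",d)
P=W.reshape(-1,3); P=P[np.isfinite(P[:,0])].copy(); P[:,:2]=(P[:,:2]-nest)@RF
k=P[(abs(P[:,0]+.06)<.012)&(abs(P[:,1])<.012)&(P[:,2]>.07)]; print("knob max",k.max(0).round(4) if len(k) else None)
b=P[(abs(P[:,1])<.006)&(P[:,0]>-.04)&(P[:,0]<.06)&(P[:,2]>.085)]; print("bar slope",len(b),np.polyfit(b[:,0],b[:,2],1).round(4))
m=(abs(P[:,0])<.027)&(abs(P[:,1])>.011)&(abs(P[:,1])<.018)&(P[:,2]>.065)&(P[:,2]<.085); print("mov top",m.sum(),np.median(P[m][:,2]).round(4))
im2,_=snap("scene","sc5"); cv2.imwrite("pics/sc5c.png",cv2.resize(im2[160:320,230:430],(750,600),interpolation=cv2.INTER_CUBIC)[:,:,::-1])
E
```

```text
t38.8 p [0.3682 0.0815 0.2998] f [ 0.3  0.3 -0.3] w -0.0000 g 0.0
knob max [-0.0482  0.0113  0.1064]
bar slope 246 [-0.0102  0.0975]
mov top 134 0.0779
```

View pics/sc5c.png

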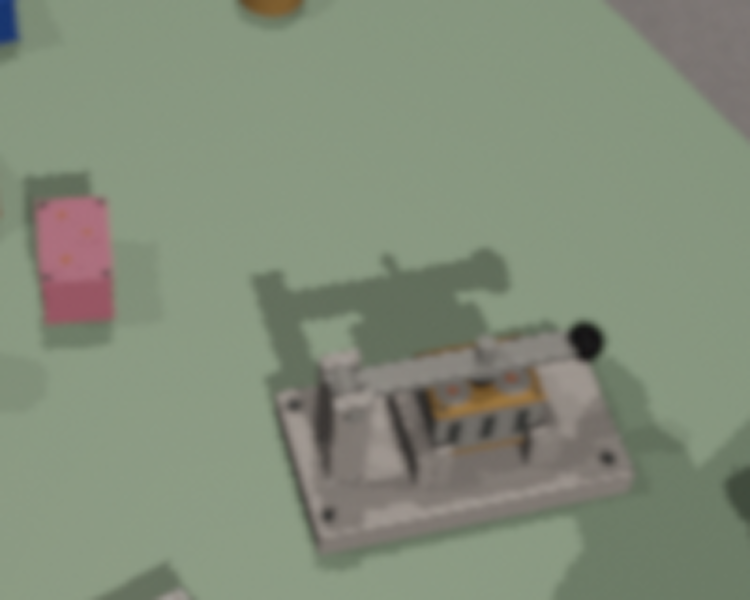

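The bar lies level over the movement (slope about 0.01 rad), with the knob at crop (585,340). The movement's top height is unchanged and the robot is clear.

```bash
python3 -c "
from h import *
print(env.close_job())"
```

```text
the job is handed in; nothing more can be done
None
```

The job is handed in at about 39 s: the movement was pressed fully home at about 15 N, the clamp bar was then shut on its hard stop, and the robot stood clear; the judged result was not shown.

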